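Scoop the flask caps out of the tote's corner

ROBOT

A 6-joint arm with a two-finger parallel gripper is mounted at the origin on the work surface. World frame = base frame: x ahead of the robot, y to its left, z up, the work surface at z = 0. Lengths are in m, angles in rad, forces in N, time in s.
With the tool pointing down it reaches from about 0.35 to 0.775 m from the base axis. Payload 5.5 kg.
Tool frame: the origin (TCP) lies at the very end of the fingers, on their centre line; the grasp point (between the pads) lies 19 mm behind it; x points along the fingers, y is the direction in which the jaws open and shut, and the axes are right-handed (so a half turn about x gives the same grasp; the last joint's range is limited). The gripper opens to 85 mm and grips with 20 to 120 N. Pads are 22 mm wide; open, the fingers measure 114 mm over their backs; the gripper's body (76 mm by 85 mm) begins 54 mm behind the grasp point. The pads swing forward as they close: fully open they stand 13 mm farther back than shut.
Start: joints at [1.11, 0.313, 0.046, 1.304, 0, 1.431], TCP at [0.181, 0.546, 0.231] pointing down, gripper open.
Joint ranges: [-2.76, 2.76], [-0.86, 1.69], [-1.03, 1.26], [-2.2, 2.34], [-1.47, 1.5], [-3.14, 3.14]. Speed limits (rad/s): [2.57, 2.57, 3.14, 3.14, 3.14, 3.14].

INTERFACE

Orientations are given as a unit quaternion [w, x, y, z].
In Python, from workcell import readout, cams, env, finder gives the robot as it stands.
- The arm moves only by the tool drive_tool, never from a script. Its argument "moves" is a list that holds one entry, the list of rows, each a list of 7 numbers: the shift along the tool's x, y, z in m, then the turn, a rotation vector about the tool's x, y, z in rad, then the closure in counts, from 0 (fully open) to 255 (shut). A call has exactly 5 rows; each row is the pose to reach, as a shift and turn from the pose measured when the call began, along the tool's axes at that moment; what a row does not reach only later rows make up. A row lasts 1/8 s, in which the tool goes at most 62.5 mm and 10.7 degrees, less where a joint would pass 70% of its speed; a pose out of reach is approached as far as the arm can. A call with a gripper value outside its range is refused whole. The fingers move at their own pace and stop on an object; "squeeze" is the grip in N (left out, the last holds). Time passes only in rows, so rows that repeat a pose let the fingers close, or fill a call up. It gives the time, the measured TCP pose, the force and the opening at its end, in the units of the state.
- readout.get_state(): the state, without advancing time (a new reading comes with each control period).
- cams.read_camera(name): name is "side" or "top"; returns the picture (480x640x3 uint8, blue, green, red); there is no depth.
- cams.camera_params(name): a dict with "mtx" (3x3 intrinsics, pixels), "dist" ([k1, k2, p1, p2, k3] as OpenCV has them; the pictures are not rectified), "R" (3x3) and "t" (3): a world point X has camera coordinates R X + t. Camera axes: x right, y down, z forward; pixel columns grow to the right and rows downward; lengths in m; the calibration is good to about 2 mm. A picture is of the moment at which its call begins. camera_params takes no time and is no camera call.
- env.hand_in(): hands the job in, once; it reports no verdict.
Trained networks look in the newest picture that a camera, given by its name, has taken for a name from the list of things; names that differ only in an ending like _2 or _b are one class to them, and where a whole thing is asked for, a point or a joint stands for the part that bears it (a point fixed in the world has none). Each returns a list of dicts, best first, with "conf" (0 to 1); they miss things now and then, are a little off and sometimes report something else, mostly with a low value. They report only what shows in the picture. A call takes as long as a camera call. They do not tell look-alikes from the thing itself.
- finder.regions_of(camera, name): "pixels" (480x640 bool, what is visible of it) and "point" ([column, row] in pixels, amid what is visible of it).
The state is a dict: "clock": time; "joint_pos": joint angles; "qvel": joint speeds; "tau": joint torques, N m; "tcp_pos": TCP position; "orientation": TCP orientation; "wrist_force": force on the tool from outside, world axes, zero at the start; "ft_torque": the same for the moment, N m; "finger_gap": finger opening in m.
Only numpy, scipy, OpenCV 4.12 (cv2) and the standard library are available. Lean on these libraries where they do the work, as an engineer would, in place of code of your own. Each camera call takes 0.05 s, during which the arm holds its last target.

TASK

Pick up the hand scoop by its grip bar and, using the corner of the tote as a backstop, scoop up the two cream flask caps lying there; do not touch the caps with the fingers. Then set the scoop down level on the bench outside the tote, with both caps still in it, and let go.

Things in the scene. Friction and masses are not known exactly. Their poses are not given: they have to be found in the camera images.
- bin: Grey open tote, fixed, 240 (x) by 310 (y) by 60 mm high outside, walls and floor 5 mm. Origin: centre of its underside on the bench; x points away from the robot to the far wall (inner face at x = 115 mm), y along that wall (inner side faces at y = +-150), z up. The caps lie in one far corner (around x = 80, y = 85 or -85); a loose steel ring, 54 mm across, not wanted, lies in the other
- scoop: Aluminium scoop, 160 g, level on the bench left of the tote. Tray 110 (x) by 110 mm (y), walls 34 high at sides and back (-x); its 3 mm floor thins to a 1 mm front lip at x = 55: pushed along the tote floor to the far wall, it slides under the caps. Grip: wooden bar across, 16 thick (x), 104 long (y), z = 85 to 115, centre x = -10, y = 0. Origin: centre of underside; x to the lip, z up
- cap_a: First cream plastic screw cap, round, 32 mm across, 24 mm tall, 20 g, lying with its closed, shallowly domed end down and its mouth up. The two caps lie side by side, about 44 mm apart along y of the tote, in one of its two far (+x) corners, up to 30 mm clear of the far wall. Origin: centre of its underside, z up
- cap_b: Second cream plastic screw cap, round, 32 mm across, 24 mm tall, 20 g, lying with its closed, shallowly domed end down and its mouth up. The two caps lie side by side, about 44 mm apart along y of the tote, in one of its two far (+x) corners, up to 30 mm clear of the far wall. Origin: centre of its underside, z up
Things that resemble listed ones, but are neither listed nor needed, are in the scene too. What is shaped like the cap_b but pink or red is not meant.

How it is judged:
By the outcome, as a careful person would: the job done as asked, in the order asked, and still so for the second after the job is handed in, with the robot touching nothing.
It also fails if it takes over 50 s, if anything falls off the work surface, if the arm or the gripper's body presses on something with over 40 N, if the wrist force passes 120 N, or if a joint passes its speed limit or range.

## Working session

There is one attempt and no reset: what is moved stays moved. The work goes in short steps, Python scripts to look and compute and a tool call to move; the robot and the scene stay as the last step left them, time stands still between calls to the robot, and variables do not carry over. Pictures are saved under pics/ and viewed, and the job is handed in when it is done.

Besides the shell and the picture viewer there is one more tool, called after ">>>" as name(argument=value, ...), one argument or row to a line, values as JSON. drive_tool: Moves the arm, as the interface text tells. Its arguments: {"type":"object","properties":{"moves":{"type":"array"},"squeeze":{"type":"number"}},"required":["moves"]}

```bash
mkdir -p pics; cat > h.py <<'E'
import numpy as np, cv2
from workcell import readout, cams, env, finder
def ray(cam,px):
    p=cams.camera_params(cam);K=np.array(p['mtx'],float);d=np.array(p['dist'],float);R=np.array(p['R']);t=np.array(p['t'])
    u=cv2.undistortPoints(np.array(px,float).reshape(-1,1,2),K,d).reshape(-1,2)
    D=np.c_[u,np.ones(len(u))]@R
    return -R.T@t,D
def at_z(cam,px,z):
    C,D=ray(cam,px); s=(z-C[2])/D[:,2]; return C+s[:,None]*D
def proj(cam,X):
    p=cams.camera_params(cam);R=np.array(p['R']);t=np.array(p['t'])
    return cv2.projectPoints(np.array(X,float).reshape(-1,1,3),cv2.Rodrigues(R)[0],t,np.array(p['mtx'],float),np.array(p['dist'],float))[0].reshape(-1,2)
E
python3 - <<'E'
from h import *
for c in ('top','side'):
    im=cams.read_camera(c); cv2.imwrite(f'pics/{c}0.png',im)
    p=cams.camera_params(c); print(c, -np.array(p['R']).T@np.array(p['t']))
    print(np.array(p['R']).round(2).tolist())
    for n in ('bin','scoop','cap_a'):
        for r in finder.regions_of(c,n): print(c,n,r['conf'],r['point'],r['pixels'].sum())
print(readout.get_state())
E
```

```text
top [ 0.39950553 -0.08678683  1.09076407]
[[0.12, -0.99, 0.01], [-0.97, -0.12, -0.23], [0.23, 0.02, -0.97]]
top bin 0.92 [376.1, 303.7] 17841
top scoop 0.73 [164.2, 304.5] 3120
top cap_a 0.76 [468.0, 211.8] 212
top cap_a 0.72 [417.0, 273.5] 165
top cap_a 0.72 [392.9, 186.2] 187
top cap_a 0.71 [427.4, 214.6] 206
top cap_a 0.63 [479.5, 340.8] 229
top cap_a 0.6 [433.3, 283.8] 205
side [ 0.54347625 -0.97058806  0.75952186]
[[0.99, -0.1, 0.02], [-0.05, -0.63, -0.78], [0.09, 0.77, -0.63]]
side bin 0.6 [265.6, 288.6] 14091
side bin 0.45 [249.0, 179.2] 1588
side scoop 0.59 [246.6, 177.9] 1585
side cap_a 0.89 [245.3, 380.3] 335
side cap_a 0.83 [374.7, 315.7] 250
side cap_a 0.65 [303.9, 310.2] 262
side cap_a 0.64 [392.8, 351.0] 282
side cap_a 0.61 [393.5, 287.3] 215
side cap_a 0.55 [301.6, 326.1] 167
{'clock': 0.4, 'joint_pos': array([ 1.11041763e+00,  3.13337436e-01,  4.59097129e-02,  1.30359923e+00,
       -1.12045567e-05,  1.43119985e+00]), 'qvel': array([ 1.47745051e-03,  1.07116748e-03,  4.27387972e-04,  1.01994468e-03,
        7.87485755e-05, -2.04412467e-03]), 'tau': array([-5.78674590e-04, -4.79896331e+01,  2.98391962e+01,  5.07143472e-03,
       -1.13689343e-04, -2.34811957e-06]), 'tcp_pos': array([0.18128935, 0.54561735, 0.23116698]), 'orientation': array([ 0.69801068,  0.11284893,  0.6980513 , -0.11300707]), 'wrist_force': array([-0.24286298,  0.51541958,  0.46076786]), 'ft_torque': array([-0.05345535,  0.02037846, -0.0388484 ]), 'finger_gap': 0.08553572295283705}
```

View pics/top0.png

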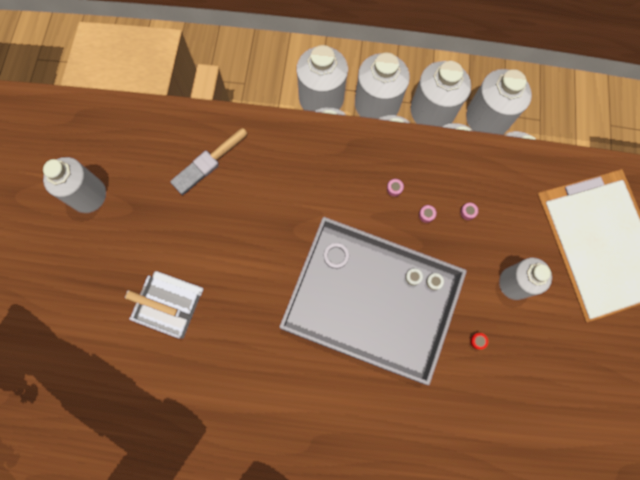

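View pics/side0.png

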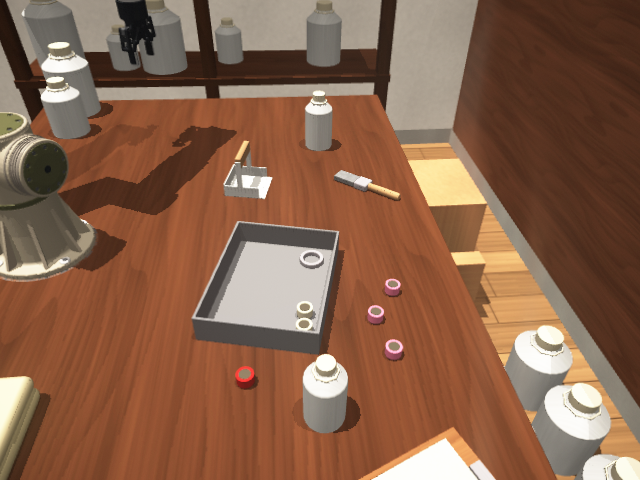

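The top view shows the tote with corners at about (325,220), (465,270), (430,382) and (282,327). The cream caps are at (415,276) and (436,281) and the ring is at (336,256). The pink and red caps outside the tote are at (396,187), (428,213), (470,211) and (480,341), and these are not meant. The scoop is at about (165,305), and the paintbrush-like tool at (205,165) is not it.

```bash
python3 - <<'E'
from h import *
t=cv2.imread('pics/top0.png'); s=cv2.imread('pics/side0.png')
def crop(im,x0,y0,w,h,f,n): cv2.imwrite(n,cv2.resize(im[y0:y0+h,x0:x0+w],None,fx=f,fy=f,interpolation=cv2.INTER_CUBIC))
crop(t,270,210,200,180,4,'pics/c_bin.png')
crop(t,115,255,100,90,7,'pics/c_sc.png')
crop(s,205,130,80,75,8,'pics/c_scs.png')
E
```

```text
(no output)
```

View pics/c_bin.png

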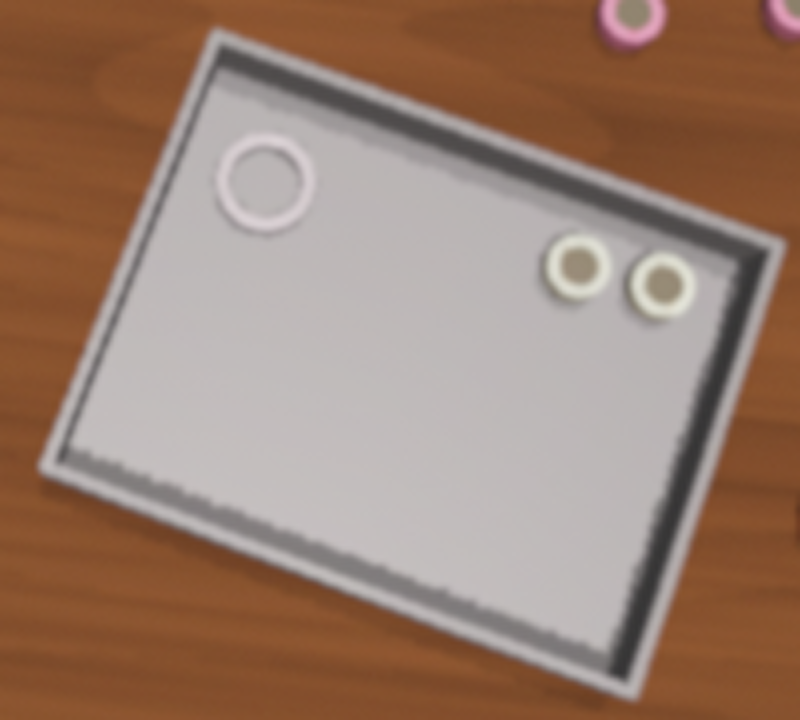

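View pics/c_sc.png

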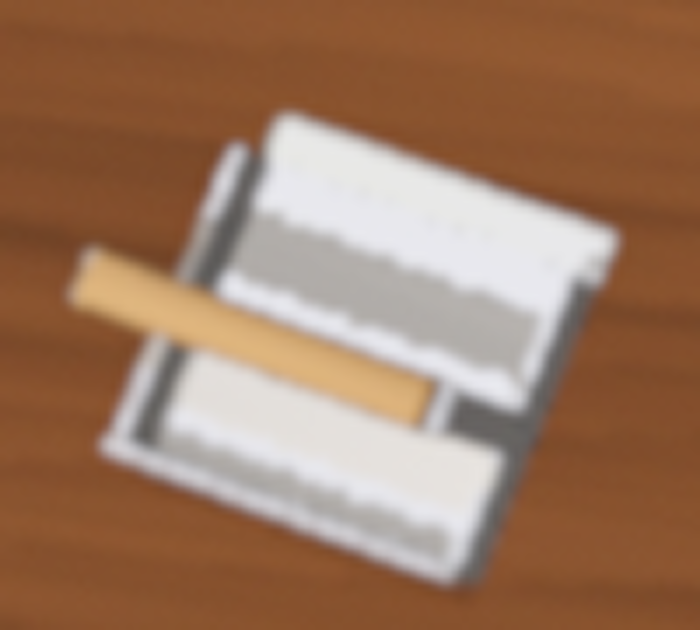

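View pics/c_scs.png

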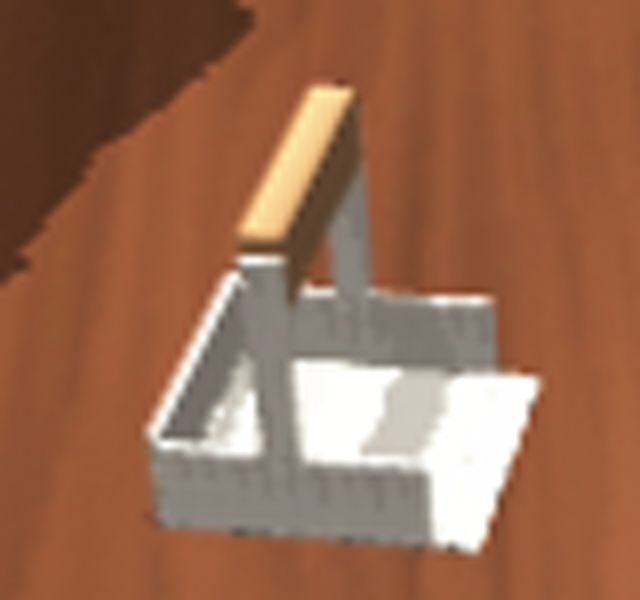

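```bash
cat >> h.py <<'E'
from scipy.optimize import least_squares
def fit(obs,x0,zfix=0):
    # obs: (cam, pixel, local xyz)
    def w(q,L):
        c,s=np.cos(q[2]),np.sin(q[2]); return np.array([q[0]+c*L[0]-s*L[1], q[1]+s*L[0]+c*L[1], L[2]+zfix])
    f=lambda q: np.concatenate([proj(c,w(q,L))[0]-p for c,p,L in obs])
    r=least_squares(f,x0,loss='soft_l1',f_scale=1.); return r.x,f(r.x).reshape(-1,2)
def C(c,f,o): return (np.array(c)+.5)/f-.5+np.array(o)
E
python3 - <<'E'
from h import *
np.set_printoptions(precision=4,suppress=True)
tb=lambda *c:C(c,4,(270,210))
obs=[('top',tb(217,29),(.12,.155,.06)),('top',tb(785,240),(.12,-.155,.06)),('top',tb(637,697),(-.12,-.155,.06)),('top',tb(40,470),(-.12,.155,.06))]
q,r=fit(obs,[.5,-.1,0]);print('bin',q,np.degrees(q[2]));print(r)
ts=lambda *c:C(c,7,(115,255)); ss=lambda *c:C(c,8,(205,130))
obs=[('top',ts(280,112),(.055,.055,.001)),('top',ts(620,235),(.055,-.055,.001)),('top',ts(105,445),(-.055,.055,.034)),('top',ts(460,582),(-.055,-.055,.034)),
('top',ts(95,247),(-.002,.052,.115)),('top',ts(70,298),(-.018,.052,.115)),('top',ts(437,380),(-.002,-.052,.115)),('top',ts(415,427),(-.018,-.052,.115)),
('side',ss(542,378),(.055,.055,.001)),('side',ss(477,552),(.055,-.055,.001)),('side',ss(152,435),(-.055,-.055,.034)),
('side',ss(313,87),(-.018,.052,.115)),('side',ss(354,90),(-.002,.052,.115)),('side',ss(240,240),(-.018,-.052,.115)),('side',ss(285,240),(-.002,-.052,.115))]
q2,r=fit(obs,[.4,.3,0]);print('scoop',q2,np.degrees(q2[2]));print(np.c_[r])
q3,_=fit([o for o in obs if o[0]=='top'],[.4,.3,0]);print(q3)
q3,_=fit([o for o in obs if o[0]=='side'],[.4,.3,0]);print(q3)
caps=at_z('top',[tb(578,267),tb(662,287),tb(266,184)],.029); caps[2]=at_z('top',[tb(266,184)],.01)
c,s=np.cos(q[2]),np.sin(q[2]);print(caps, (caps-[q[0],q[1],0])[:,:2]@np.array([[c,-s],[s,c]]))
for r in finder.regions_of('side','cap_a'):print(r['point'],r['conf'],at_z('side',[r['point']],.017))
E
```

```text
bin [ 0.5277 -0.1918 -0.2407] -13.788249576251967
[[-0.6216 -0.148 ]
 [ 0.2324  0.1519]
 [ 0.0232  0.1473]
 [ 0.2796 -0.1696]]
scoop [ 0.469   0.2306 -0.2085] -11.945225611465098
[[ 0.7523 -0.0116]
 [-0.537  -0.5736]
 [ 0.556  -0.0721]
 [-0.9593 -1.2033]
 [-0.4197 -0.7122]
 [-0.1035 -0.1195]
 [ 0.4313 -1.3766]
 [ 0.4066 -0.0564]
 [-0.9495  0.6644]
 [-0.4155  0.1215]
 [-1.0407  1.345 ]
 [-0.8983 -0.2656]
 [-0.2598 -0.2366]
 [-1.0898 -0.6242]
 [-0.5979 -0.18  ]]
[ 0.468   0.2304 -0.2134]
[ 0.4711  0.2309 -0.2089]
[[ 0.5864 -0.2717  0.029 ]
 [ 0.5813 -0.3162  0.029 ]
 [ 0.6135 -0.1064  0.01  ]] [[ 0.0761 -0.0637]
 [ 0.0817 -0.1081]
 [ 0.063   0.1033]]
[245.3, 380.3] 0.89 [[ 0.4748 -0.4283  0.017 ]]
[374.7, 315.7] 0.83 [[ 0.73   -0.2967  0.017 ]]
[303.9, 310.2] 0.65 [[ 0.5892 -0.2697  0.017 ]]
[392.8, 351.0] 0.64 [[ 0.7476 -0.3874  0.017 ]]
[393.5, 287.3] 0.61 [[ 0.7851 -0.2191  0.017 ]]
[301.6, 326.1] 0.55 [[ 0.5817 -0.3117  0.017 ]]
```

```bash
cat >> h.py <<'E'
from scipy.spatial.transform import Rotation as Ro
def now():
    s=readout.get_state(); q=s['orientation']; return s,np.array(s['tcp_pos']),Ro.from_quat([q[1],q[2],q[3],q[0]])
SGN=1
def Rt(yaw,pitch=0,sgn=None):
    sgn=sgn or SGN   # tool y = sgn*scoop x ; pitch>0 = lip up
    base=Ro.from_matrix(np.array([[0,sgn,0],[0,0,-sgn],[-1,0,0]]).astype(float))
    # columns: x->-z, y->sgn*x, z = x cross y
    x=np.array([0,0,-1.]);y=np.array([sgn,0,0.]);z=np.cross(x,y)
    base=Ro.from_matrix(np.c_[x,y,z])
    return Ro.from_euler('z',yaw)*Ro.from_euler('y',-pitch)*base
def rel(pos,R):
    s,p,R0=now(); return np.r_[R0.inv().apply(np.array(pos)-p),(R0.inv()*R).as_rotvec()]
E
python3 - <<'E'
from h import *
np.set_printoptions(precision=4,suppress=True)
s,p,R=now();print(R.as_matrix())
for sg in (1,-1): print(sg,rel([.4592,.2327,.20],Rt(-.2085,0,sg)))
E
```

```text
[[-0.      0.3153  0.949 ]
 [-0.      0.949  -0.3153]
 [-1.     -0.      0.    ]]
1 [ 0.0313 -0.2094  0.3624  1.4585  0.      0.    ]
-1 [ 0.0313 -0.2094  0.3624 -1.6831 -0.      0.    ]
```

>>> drive_tool(
  moves=[
    [[0.003,-0.021,0.036,0.146,0,0,0],[0.006,-0.042,0.072,0.292,0,0,0],[0.009,-0.063,0.109,0.438,0,0,0],[0.012,-0.084,0.145,0.584,0,0,0],[0.015,-0.105,0.181,0.73,0,0,0]],
  ],
  squeeze=100,
)

```text
clock: 1.08
tcp_pos: [0.3208, 0.3879, 0.2163]
orientation: [0.611, 0.356, 0.611, -0.356]
wrist_force: [0.1, 0.5, -0.0]
finger_gap: 0.0853
```

```bash
python3 - <<'E'
from h import *
np.set_printoptions(precision=4,suppress=True)
s,p,R=now();print(s['clock'],s['joint_pos'],p);print(rel([.4592,.2327,.15],Rt(-.2085)))
E
```

```text
1.075 [ 0.7203  0.1796 -0.1658  1.2249 -0.      1.7758] [0.3208 0.3879 0.2163]
[ 0.0663  0.0439  0.2033  0.7238 -0.0002 -0.0004]
```

>>> drive_tool(
  moves=[
    [[0.01,0.009,0.041,0.145,0,0,0],[0.02,0.018,0.081,0.29,0,0,0],[0.03,0.026,0.122,0.434,0,0,0],[0.048,0.035,0.163,0.579,0,0,0],[0.066,0.044,0.203,0.724,0,0,0]],
  ],
)

```text
clock: 1.7
tcp_pos: [0.4602, 0.2319, 0.1502]
orientation: [0.444, 0.551, 0.444, -0.55]
wrist_force: [-0.3, 0.6, -0.1]
finger_gap: 0.0855
```

```bash
python3 - <<'E'
from h import *
np.set_printoptions(precision=4,suppress=True)
for c in ('top','side'): cv2.imwrite(f'pics/{c}1.png',cams.read_camera(c))
t=cv2.imread('pics/top1.png');s_=cv2.imread('pics/side1.png')
a=cv2.resize(t[235:345,105:215],(440,440));b=cv2.resize(s_[100:210,195:305],(440,440))
cv2.imwrite('pics/m1.png',cv2.resize(np.hstack([a,b]),(800,400)))
s,p,R=now();print(s['clock'],s['joint_pos'],p);print(rel([.4592,.2327,.081],Rt(-.2085)))
E
```

```text
1.8 [ 0.3079  0.2401 -0.2602  1.072  -0.0008  2.0939] [0.4606 0.2302 0.1485]
[ 0.0675 -0.0018 -0.0023 -0.0067  0.0014  0.0008]
```

View pics/m1.png

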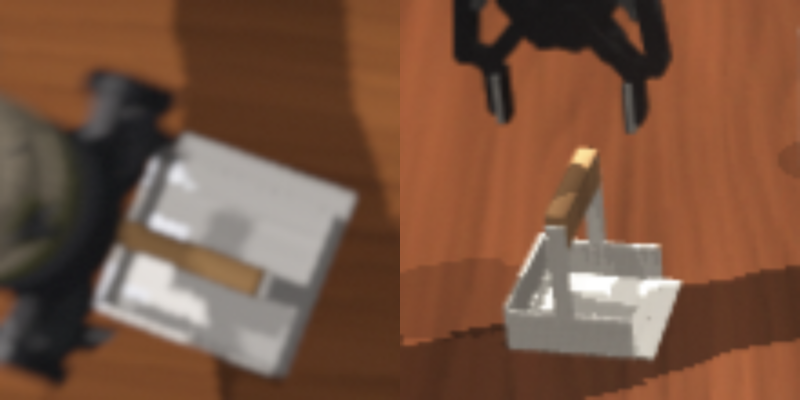

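The fingers straddle the bar: in the composite crop they are at about (500,120) and (632,130), with the bar between them at (575,190). Descending and closing.

>>> drive_tool(
  moves=[
    [[0.02,-0.002,-0.002,-0.007,0,0,0],[0.04,-0.002,-0.002,-0.007,0,0,0],[0.057,-0.002,-0.002,-0.007,0,0,0],[0.067,-0.002,-0.002,-0.007,0,0,0],[0.067,-0.002,-0.002,-0.007,0,0,0]],
  ],
)

```text
clock: 2.42
tcp_pos: [0.4583, 0.2326, 0.0812]
orientation: [-0.446, -0.548, -0.446, 0.55]
wrist_force: [-0.1, -0.1, 0.3]
finger_gap: 0.0852
```

>>> drive_tool(
  moves=[
    [[0,0,0,0,0,0,100],[0,0,0,0,0,0,180],[0,0,0,0,0,0,255],[0,0,0,0,0,0,255],[0,0,0,0,0,0,255]],
  ],
)

```text
clock: 3.05
tcp_pos: [0.4585, 0.2327, 0.0814]
orientation: [-0.446, -0.548, -0.446, 0.55]
wrist_force: [0.9, -0.7, 0.1]
finger_gap: 0.0148
```

```bash
python3 - <<'E'
from h import *
np.set_printoptions(precision=4,suppress=True)
for c in ('top','side'): cv2.imwrite(f'pics/{c}2.png',cams.read_camera(c))
t=cv2.imread('pics/top2.png');s_=cv2.imread('pics/side2.png')
a=cv2.resize(t[235:345,105:215],(440,440));b=cv2.resize(s_[100:210,195:305],(440,440))
cv2.imwrite('pics/m2.png',cv2.resize(np.hstack([a,b]),(800,400)))
s,p,R=now();print(s['clock'],s['joint_pos'],p,s['wrist_force'],s['finger_gap']);print(rel([.4592,.2327,.081],Rt(-.2085)))
E
```

```text
3.15 [ 0.3138  0.296  -0.3638  0.9132 -0.0008  2.0919] [0.4585 0.2326 0.0813] [ 1.0128 -0.458   0.6165] 0.014845248143005292
[ 0.0003  0.0007 -0.0002  0.0012  0.0018  0.0015]
```

View pics/m2.png

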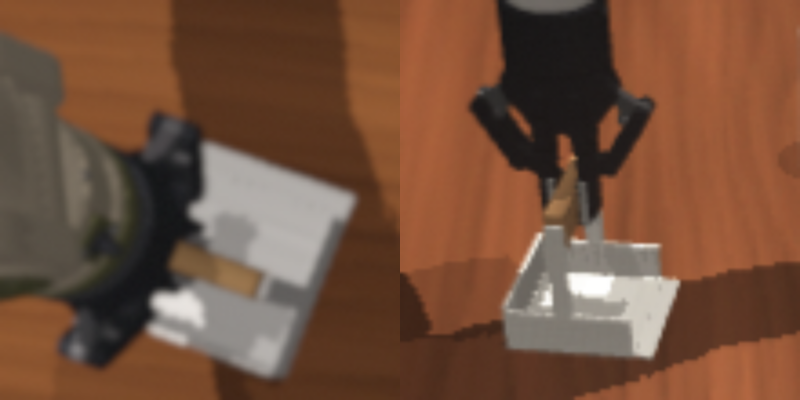

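```bash
cat >> h.py <<'E'
BIN=np.array([.5277,-.1918,-.2407])
def sc(lx,ly,z,pitch=0,yaw=None,b=BIN):
    """TCP pose for scoop origin at bin-local lx,ly underside z (world), pitch about origin"""
    yaw=b[2] if yaw is None else yaw
    c,s=np.cos(b[2]),np.sin(b[2]); o=np.array([b[0]+c*lx-s*ly,b[1]+s*lx+c*ly,z])
    off=(Ro.from_euler('z',yaw)*Ro.from_euler('y',-pitch)).apply([-.01,0,.0813])
    return o+off,Rt(yaw,pitch)
E
python3 - <<'E'
from h import *
np.set_printoptions(precision=4,suppress=True)
s,p,R=now();print(sc(-.03,-.086,.1)[0]);print(rel(*sc(-.03,-.086,.1)))
E
```

```text
[ 0.4684 -0.2658  0.1813]
[-0.0993  0.1121  0.4859  0.0334  0.0018  0.0015]
```

>>> drive_tool(
  moves=[
    [[-0.015,0,0,0,0,0,255],[-0.04,0,0,0,0,0,255],[-0.07,0,0,0,0,0,255],[-0.1,0,0,0,0,0,255],[-0.1,0,0,0,0,0,255]],
  ],
)

```text
clock: 3.78
tcp_pos: [0.4604, 0.2334, 0.1844]
orientation: [0.446, 0.55, 0.445, -0.548]
wrist_force: [0.4, -0.5, -1.7]
finger_gap: 0.0146
```

```bash
python3 - <<'E'
from h import *
np.set_printoptions(precision=4,suppress=True)
s,p,R=now();print(s['wrist_force'],s['ft_torque'],s['finger_gap']);print(rel(*sc(-.03,-.086,.1)))
E
```

```text
[ 0.3661 -0.5121 -1.7342] [-0.0109 -0.0522  0.0605] 0.014625201712650788
[ 0.003   0.1105  0.4868  0.0334 -0.0011 -0.0032]
```

>>> drive_tool(
  moves=[
    [[0,0.008,0.035,0.003,0,0,255],[0,0.019,0.082,0.006,0,0,255],[0,0.03,0.132,0.01,0,0,255],[0,0.042,0.182,0.013,0,0,255],[0,0.053,0.232,0.017,0,0,255]],
  ],
)

```text
clock: 4.4
tcp_pos: [0.4637, -0.0059, 0.1835]
orientation: [0.441, 0.554, 0.441, -0.552]
wrist_force: [1.6, -0.6, -1.3]
finger_gap: 0.0147
```

```bash
python3 - <<'E'
from h import *
np.set_printoptions(precision=4,suppress=True)
s,p,R=now();print(s['joint_pos'],s['finger_gap']);print(rel(*sc(-.03,-.086,.1)))
E
```

```text
[-0.1869  0.1191 -0.3203  1.1294  0.001   1.6081] 0.01466317401466026
[ 0.002   0.0623  0.2523  0.0165 -0.0011 -0.002 ]
```

>>> drive_tool(
  moves=[
    [[0,0.013,0.052,0.003,0,0,255],[0,0.026,0.105,0.006,0,0,255],[0.001,0.039,0.158,0.01,0,-0.001,255],[0.002,0.052,0.21,0.013,0,-0.002,255],[0.002,0.062,0.252,0.016,-0.001,-0.002,255]],
  ],
)

```text
clock: 5.03
tcp_pos: [0.4673, -0.2672, 0.1801]
orientation: [-0.436, -0.556, -0.437, 0.557]
wrist_force: [0.6, 0.5, -1.0]
finger_gap: 0.0144
```

```bash
python3 - <<'E'
from h import *
np.set_printoptions(precision=4,suppress=True)
for c in ('top','side'): cv2.imwrite(f'pics/{c}3.png',cams.read_camera(c))
t=cv2.imread('pics/top3.png');s_=cv2.imread('pics/side3.png')
a=cv2.resize(t[210:390,280:480],(800,720))[:600]
b=cv2.resize(s_[180:360,180:360],(600,600))
cv2.imwrite('pics/m3a.png',a);cv2.imwrite('pics/m3b.png',b)
s,p,R=now();print(s['clock'],s['joint_pos'],s['finger_gap']);print(rel(*sc(-.03,-.086,.1)))
E
```

```text
5.125 [-0.6708  0.2662 -0.1452  1.1595 -0.0009  1.1451] 0.014802156157282531
[-0.0013 -0.0003 -0.0037 -0.0044  0.0008  0.0005]
```

View pics/m3a.png

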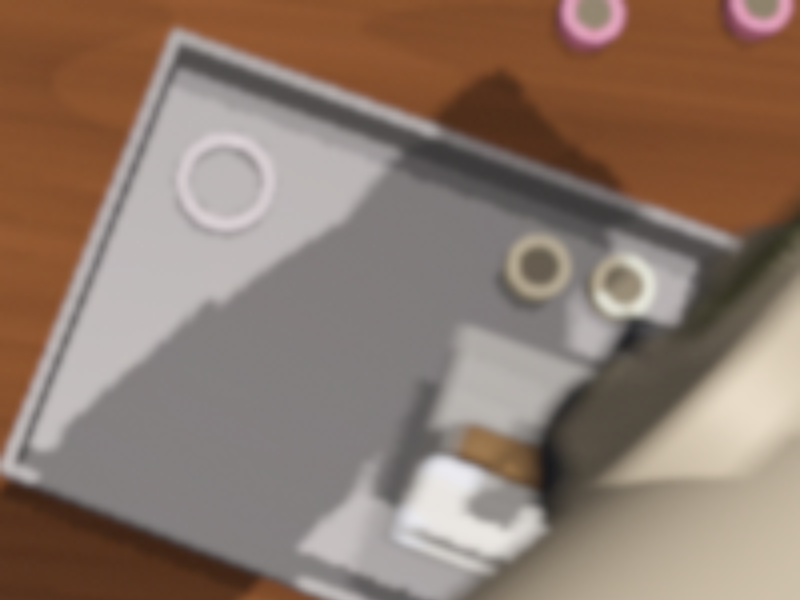

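View pics/m3b.png

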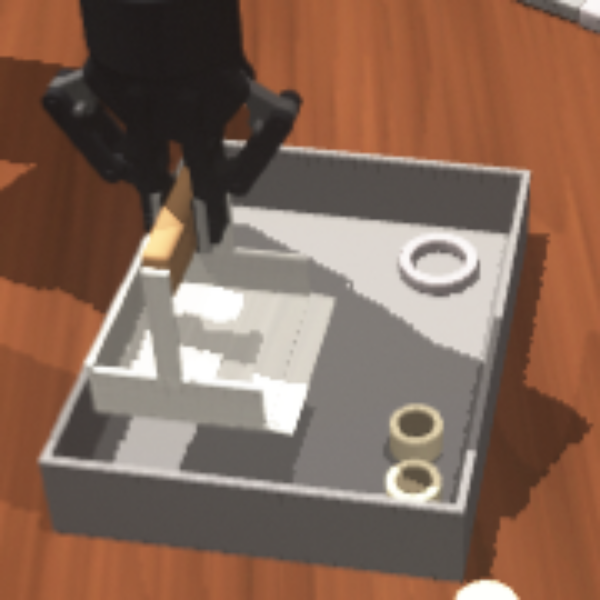

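```bash
python3 - <<'E'
from h import *
np.set_printoptions(precision=4,suppress=True)
s,p,R=now()
y=R.as_matrix()[:,1];print('tool yaw',np.arctan2(y[1],y[0]),'pitch',y[2],p)
z=p[2]-.0813
ta=lambda *c:C(c,4,(280,210)); sa=lambda *c:C(c,10/3,(180,180))
obs=[('top',ta(460,325),(.055,.055,.001+z)),('top',ta(394,540),(-.055,.055,.034+z)),
('side',sa(336,298),(.055,.055,.001+z)),('side',sa(295,435),(.055,-.055,.001+z)),('side',sa(92,372),(-.055,-.055,.034+z)),('side',sa(144,268),(-.018,-.052,.115+z))]
q,r=fit(obs,[.47,-.26,-.24]);print(q);print(r)
c_,s_=np.cos(q[2]),np.sin(q[2])
print('TCP in scoop frame', (p[:2]-q[:2])@np.array([[c_,-s_],[s_,c_]]))
# bin via side image
ob=[('side',sa(528,172),(.12,.155,.06)),('side',sa(467,512),(.12,-.155,.06)),('side',sa(42,462),(-.12,-.155,.06))]
print('bin side',fit(ob,BIN))
print('caps side',at_z('side',[sa(416,420),sa(413,477)],.029))
print(rel(*sc(-.03,-.086,.04)))
E
```

```text
tool yaw -0.245089290258175 pitch -0.0004645802166805546 [ 0.4678 -0.2694  0.18  ]
[ 0.4788 -0.2743 -0.2058]
[[ 3.9266 -0.8349]
 [ 5.5336  0.0812]
 [-1.1035 -0.4957]
 [ 0.6679 -1.1394]
 [-0.5969 -0.5762]
 [-0.1828 -3.5011]]
TCP in scoop frame [-0.0118  0.0026]
bin side (array([ 0.5306, -0.1909, -0.2356]), array([[ 0.3214, -0.4312],
       [-0.0906, -0.0914],
       [-0.1529,  0.3221]]))
caps side [[ 0.5905 -0.2687  0.029 ]
 [ 0.5854 -0.3141  0.029 ]]
[ 0.0587 -0.0003 -0.0037 -0.0044  0.0008  0.0005]
```

```bash
cat >> h.py <<'E'
def fitgrip(obs,free=(0,1,2,3,4,5)):
    """scoop pose relative to tool-nominal: params dx,dy,dz, roll,pitch,yaw in nominal scoop frame about TCP"""
    s,p,R=now(); S=R*Rt(0).inv()  # scoop nominal orientation
    free=list(free)
    def w(q,L):
        Q=np.zeros(6);Q[free]=q
        return p+S.apply(Ro.from_euler('xyz',Q[3:]).apply(np.array(L)-[-.01,0,.0813])+Q[:3])
    wt=np.array([.002]*3+[.05]*3)[free]
    f=lambda q: np.concatenate([proj(c,w(q,L))[0]-pp for c,pp,L in obs])
    g=lambda q: np.r_[f(q),q/wt*.3]
    r=least_squares(g,np.zeros(len(free)),x_scale=wt); return r.x,f(r.x).reshape(-1,2)
E
python3 - <<'E'
from h import *
np.set_printoptions(precision=4,suppress=True)
ta=lambda *c:C(c,4,(280,210)); sa=lambda *c:C(c,10/3,(180,180))
obs=[('top',ta(460,325),(.055,.055,.001)),('top',ta(394,540),(-.055,.055,.034)),
('side',sa(336,298),(.055,.055,.001)),('side',sa(295,435),(.055,-.055,.001)),('side',sa(92,372),(-.055,-.055,.034)),('side',sa(144,268),(-.018,-.052,.115))]
q,r=fitgrip(obs);print(q);print(r)
# overlay nominal
t=cv2.imread('pics/top3.png');s_=cv2.imread('pics/side3.png')
s,p,R=now();S=R*Rt(0).inv()
for cam,im in(('top',t),('side',s_)):
    L=[(.055,.055,.001),(.055,-.055,.001),(-.055,-.055,.034),(-.055,.055,.034),(-.055,-.055,0),(-.018,.052,.115),(-.018,-.052,.115),(-.002,.052,.115),(-.002,-.052,.115)]
    P=proj(cam,[p+S.apply(np.array(l)-[-.01,0,.0813]) for l in L]);print(cam,P)
    x0,y0=(280,210) if cam=='top' else (180,180)
    c=cv2.resize(im[y0:y0+180,x0:x0+180],None,fx=4,fy=4)
    for u in (P-[x0,y0])*4+1.5: cv2.circle(c,tuple(int(v) for v in u),4,(0,0,255),1)
    cv2.imwrite(f'pics/ov_{cam}.png',c[:600] if cam=='side' else c[110:710])
E
```

```text
[ 0.      0.0029 -0.0089  0.0378  0.0102  0.021 ]
[[-0.4332 -0.8427]
 [ 0.7679 -0.6851]
 [-1.0511 -0.1495]
 [-0.1425  0.1901]
 [-0.2775  0.297 ]
 [-0.1371 -0.45  ]]
top [[398.6431 289.907 ]
 [452.4408 310.3204]
 [438.2831 365.4436]
 [381.5103 343.7331]
 [434.0839 365.1863]
 [396.6997 322.2754]
 [454.825  344.4033]
 [399.8447 313.35  ]
 [457.774  335.3781]]
side [[279.4971 268.6294]
 [266.6256 308.8168]
 [205.1959 288.7677]
 [223.6021 249.8886]
 [207.5957 302.2055]
 [237.9629 219.1543]
 [220.9122 255.2191]
 [246.4509 220.0266]
 [230.1917 256.2355]]
```

View pics/ov_top.png

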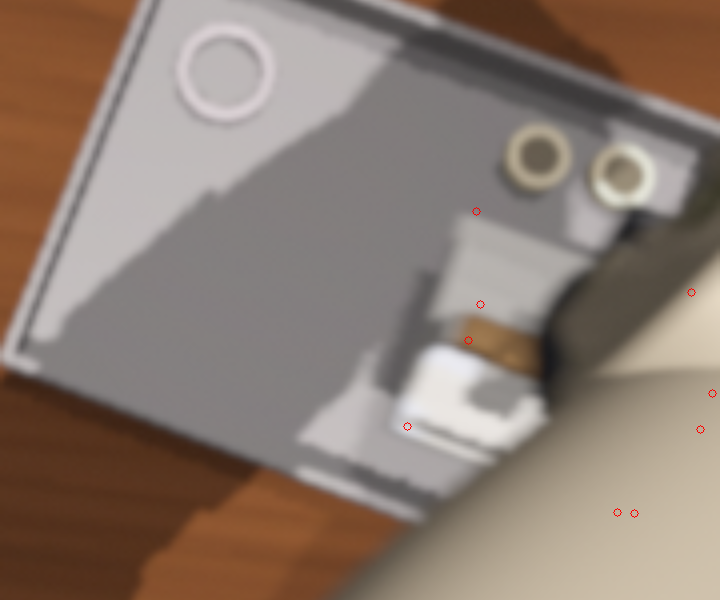

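View pics/ov_side.png

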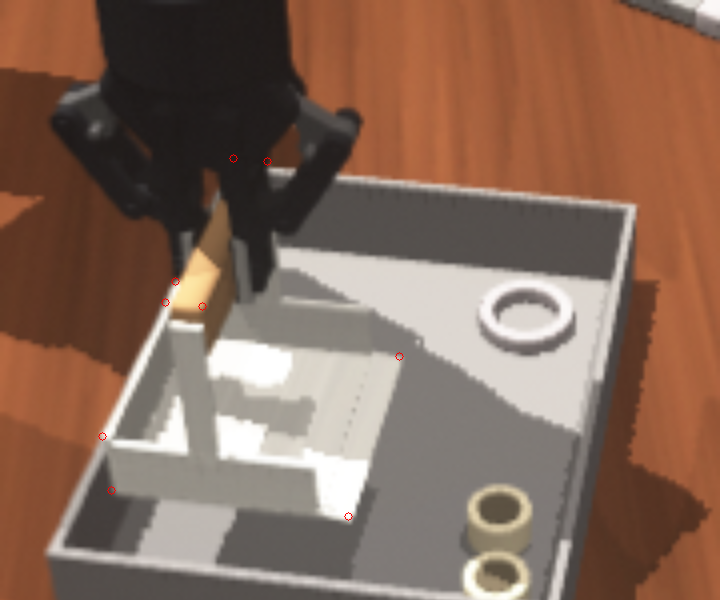

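```bash
python3 - <<'E'
from h import *
np.set_printoptions(precision=4,suppress=True)
s_=cams.read_camera('side');cv2.imwrite('pics/side4.png',s_)
s,p,R=now();print(s['clock'],s['finger_gap'],s['wrist_force'],s['tcp_pos'])
print(proj('side',[p]), proj('side',[[.4585,.2326,.0813]]))
b=cv2.resize(s_[195:265,205:275],(560,560),interpolation=cv2.INTER_CUBIC)
u=(proj('side',[p])[0]-[205,195])*8+3.5; cv2.circle(b,tuple(int(v) for v in u),5,(0,0,255),1)
a=cv2.imread('pics/side2.png')[125:175,218:268]
a=cv2.resize(a,(560,560),interpolation=cv2.INTER_CUBIC)
u=(proj('side',[[.4585,.2326,.0813]])[0]-[218,125])*11.2+5; cv2.circle(a,tuple(int(v) for v in u),5,(0,0,255),1)
cv2.imwrite('pics/f.png',cv2.resize(np.hstack([a,b]),(800,400)))
E
```

```text
5.175 0.014825591935745768 [ 0.1494  0.9462 -0.8528] [ 0.4674 -0.2671  0.1799]
[[235.8504 250.737 ]] [[242.0381 160.7231]]
```

View pics/f.png

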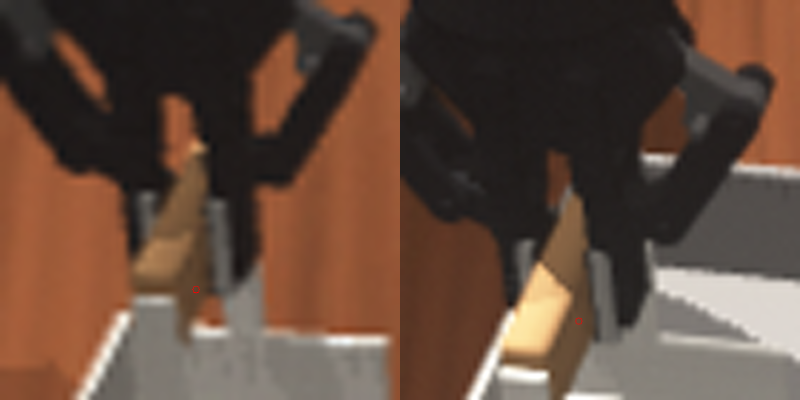

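```bash
sed -i 's/^BIN=.*/BIN=np.array([.529,-.1914,-.238])/; s/apply(\[-.01,0,.0813\])/apply([-.01,-.003,.09])/' h.py
python3 - <<'E'
from h import *
np.set_printoptions(precision=4,suppress=True)
print(rel(*sc(-.03,-.086,.02)), rel(*sc(-.03,-.086,.007)))
E
```

```text
[ 0.0699  0.0021  0.001  -0.0057 -0.0009  0.0017] [ 0.0829  0.0022  0.001  -0.0057 -0.0009  0.0017]
```

>>> drive_tool(
  moves=[
    [[0.015,0.001,0,-0.003,0,0,255],[0.035,0.002,0.001,-0.006,0,0.002,255],[0.052,0.002,0.001,-0.006,0,0.002,255],[0.066,0.002,0.001,-0.006,0,0.002,255],[0.074,0.002,0.001,-0.006,0,0.002,255]],
  ],
  squeeze=120,
)

```text
clock: 5.8
tcp_pos: [0.4685, -0.2672, 0.1046]
orientation: [0.437, 0.556, 0.438, -0.555]
wrist_force: [0.4, 0.1, -1.9]
finger_gap: 0.0146
```

>>> drive_tool(
  moves=[
    [[0.002,0,0,0,0,0,255],[0.004,0,0,0,0,0,255],[0.007,0,0,0,0,0,255],[0.01,0,0,0,0,0,255],[0.01,0,0,0,0,0,255]],
  ],
)

```text
clock: 6.42
tcp_pos: [0.4684, -0.2671, 0.0944]
orientation: [0.437, 0.556, 0.438, -0.555]
wrist_force: [0.2, 0.3, -1.4]
finger_gap: 0.015
```

```bash
python3 - <<'E'
from h import *
np.set_printoptions(precision=4,suppress=True)
for c in ('top','side'): cv2.imwrite(f'pics/{c}5.png',cams.read_camera(c))
s,p,R=now();print(s['clock'],s['finger_gap'],s['wrist_force'],p)
s_=cv2.imread('pics/side5.png')
cv2.imwrite('pics/f5.png',cv2.resize(s_[200:350,190:350],(800,750))[:600])
t=cv2.imread('pics/top5.png')
cv2.imwrite('pics/t5.png',cv2.resize(t[230:380,340:480],(560,600)))
E
```

```text
6.525 0.014580579549445773 [-0.2911 -0.629  -2.0483] [ 0.4685 -0.2672  0.0946]
```

View pics/f5.png

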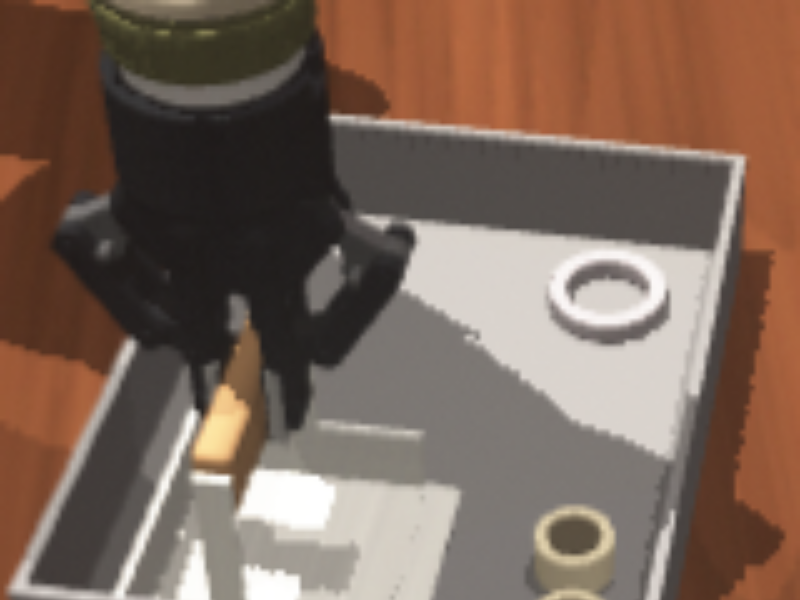

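View pics/t5.png

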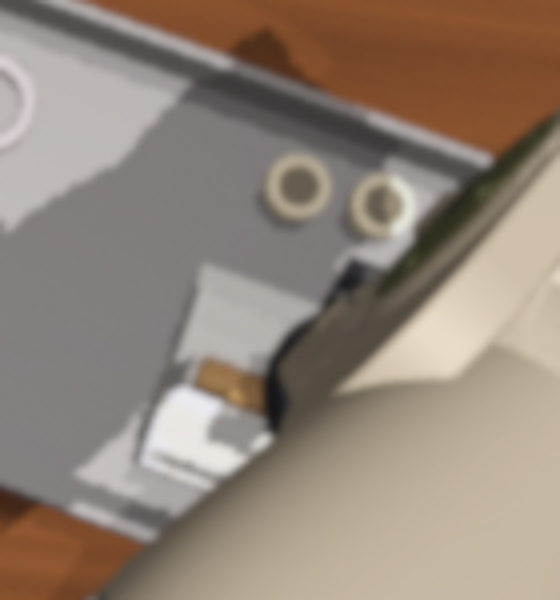

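>>> drive_tool(
  moves=[
    [[0.002,0,0,0,0,0,255],[0.003,0,0,0,0,0,255],[0.004,0,0,0,0,0,255],[0.005,0,0,0,0,0,255],[0.005,0,0,0,0,0,255]],
  ],
)

```text
clock: 7.15
tcp_pos: [0.4684, -0.2672, 0.0895]
orientation: [0.437, 0.556, 0.438, -0.555]
wrist_force: [0.9, -0.4, -2.2]
finger_gap: 0.0145
```

```bash
python3 - <<'E'
from h import *
np.set_printoptions(precision=4,suppress=True)
s,p,R=now();print(s['clock'],s['finger_gap'],s['wrist_force'],s['ft_torque'],p)
c,s_=np.cos(BIN[2]),np.sin(BIN[2])
P=at_z('top',[C((205,265),4,(340,230)),C((142,462),4,(340,230))],.01);P[1]=at_z('top',[C((142,462),4,(340,230))],.044)
P=np.r_[P,at_z('side',[C((462,487),5,(190,200))],.01)]
print((P[:,:2]-BIN[:2])@np.array([[c,-s_],[s_,c]]))
E
```

```text
7.15 0.014484008305110626 [ 0.9103 -0.3922 -2.156 ] [-0.0158  0.0102  0.0069] [ 0.4684 -0.2672  0.0895]
[[ 0.0224 -0.0343]
 [-0.0868 -0.0338]
 [ 0.0241 -0.0251]]
```

>>> drive_tool(
  moves=[
    [[0.001,0,0,0,0,0,255],[0.002,0,0,0,0,0,255],[0.003,0,0,0,0,0,255],[0.003,0,0,0,0,0,255],[0.003,0,0,0,0,0,255]],
  ],
)

```text
clock: 7.78
tcp_pos: [0.4685, -0.2672, 0.0866]
orientation: [0.437, 0.556, 0.438, -0.555]
wrist_force: [-0.0, -0.7, -0.6]
finger_gap: 0.0145
```

```bash
python3 - <<'E'
from h import *
np.set_printoptions(precision=4,suppress=True)
s,p,R=now();print(s['clock'],s['finger_gap'],s['wrist_force'],s['ft_torque'],p)
E
```

```text
7.775 0.014457054832876444 [-0.0304 -0.6602 -0.58  ] [0.0193 0.0059 0.0226] [ 0.4685 -0.2672  0.0866]
```

>>> drive_tool(
  moves=[
    [[0.001,0,0,0,0,0,255],[0.0015,0,0,0,0,0,255],[0.002,0,0,0,0,0,255],[0.002,0,0,0,0,0,255],[0.002,0,0,0,0,0,255]],
  ],
)

```text
clock: 8.4
tcp_pos: [0.469, -0.2671, 0.0862]
orientation: [0.437, 0.556, 0.438, -0.555]
wrist_force: [-1.4, 4.0, 10.6]
finger_gap: 0.0143
```

```bash
python3 - <<'E'
from h import *
np.set_printoptions(precision=4,suppress=True)
s,p,R=now();print(s['clock'],s['finger_gap'],s['wrist_force'],s['ft_torque'],p)
E
```

```text
8.4 0.014288921150097908 [-1.4323  4.036  10.5863] [ 0.6124  0.8762 -0.1304] [ 0.469  -0.2671  0.0862]
```

>>> drive_tool(
  moves=[
    [[0,0,0,0,0.003,-0.01,255],[0,0,0,0,0.006,-0.02,255],[0,0,0,0,0.01,-0.03,255],[0,0,0,0,0.01,-0.03,255],[0,0,0,0,0.01,-0.03,255]],
  ],
)

```text
clock: 9.02
tcp_pos: [0.47, -0.2676, 0.0877]
orientation: [-0.428, -0.552, -0.448, 0.558]
wrist_force: [-1.0, 2.7, 9.2]
finger_gap: 0.0147
```

```bash
cat > st.py <<'E'
from h import *
np.set_printoptions(precision=4,suppress=True)
s,p,R=now();F=s['wrist_force'];M=s['ft_torque'];S=R*Rt(0).inv()
y=R.as_matrix()[:,1];yaw=np.arctan2(y[1],y[0])
print(s['clock'],'gap',s['finger_gap'],'F',F,'M',M,'p',p,'yaw',yaw,'pitch',y[2])
c,s_=np.cos(BIN[2]),np.sin(BIN[2]);m=np.array([[c,-s_],[s_,c]])
print('bin-local tcp',(p[:2]-BIN[:2])@m,'F local',F[:2]@m,'M local',M[:2]@m)
E
python3 st.py
```

```text
9.025 gap 0.014653679759611892 F [-1.0475  2.6512  9.2486] M [ 0.0961 -0.05    0.0244] p [ 0.47   -0.2676  0.0877] yaw -0.235879338328212 pitch -0.027540623479697268
bin-local tcp [-0.0394 -0.088 ] F local [-1.643   2.3295] M local [ 0.1051 -0.0259]
```

>>> drive_tool(
  moves=[
    [[0.0005,0.003,0,0,0,-0.012,255],[0,0.012,0,0,0,-0.012,255],[-0.0002,0.022,0,0,0,-0.012,255],[-0.0004,0.032,0,0,0,-0.012,255],[-0.0006,0.04,0,0,0,-0.012,255]],
  ],
)

```text
clock: 9.65
tcp_pos: [0.5088, -0.2773, 0.0884]
orientation: [-0.424, -0.549, -0.451, 0.561]
wrist_force: [-5.4, 2.9, 11.1]
finger_gap: 0.0144
```

```bash
python3 st.py; python3 - <<'E'
from h import *
for c in ('top','side'): cv2.imwrite(f'pics/{c}6.png',cams.read_camera(c))
s_=cv2.imread('pics/side6.png')
a=cv2.resize(s_[230:350,230:350],(480,480))
t=cv2.imread('pics/top6.png')
b=cv2.resize(t[245:325,380:460],(480,480))[:,:320]
cv2.imwrite('pics/f6.png',np.hstack([a,b]))
E
```

```text
9.65 gap 0.014440342447329054 F [-5.3781  2.8737 11.1082] M [ 0.0499  0.9469 -0.1474] p [ 0.5088 -0.2773  0.0884] yaw -0.23617347394532925 pitch -0.03998169047649319
bin-local tcp [ 0.0006 -0.0882] F local [-5.904   1.5248] M local [-0.1748  0.932 ]
```

View pics/f6.png

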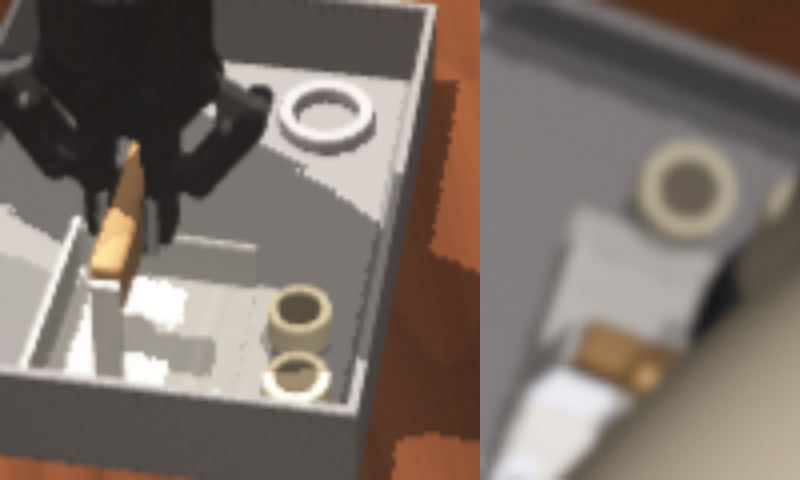

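>>> drive_tool(
  moves=[
    [[0.0006,0.006,0,0,0,0,255],[0.0003,0.013,0,0,0,0,255],[0,0.02,0,0,0,0,255],[-0.0003,0.027,0,0,0,0,255],[-0.0006,0.034,0,0,0,0,255]],
  ],
)

```text
clock: 10.38
tcp_pos: [0.5422, -0.2857, 0.0885]
orientation: [-0.424, -0.549, -0.45, 0.562]
wrist_force: [-4.5, 2.7, 8.3]
finger_gap: 0.0145
```

```bash
cat > pic.py <<'E'
import sys
from h import *
n=sys.argv[1]
for c in ('top','side'): cv2.imwrite(f'pics/{c}{n}.png',cams.read_camera(c))
s_=cv2.imread(f'pics/side{n}.png')
a=cv2.resize(s_[230:350,230:350],(480,480))
t=cv2.imread(f'pics/top{n}.png')
b=cv2.resize(t[245:325,380:460],(480,480))[:,:320]
cv2.imwrite(f'pics/f{n}.png',np.hstack([a,b]))
E
python3 st.py; python3 pic.py 7
```

```text
10.375 gap 0.01446040949052333 F [-4.5282  2.7174  8.3266] M [ 0.0313  0.8933 -0.0991] p [ 0.5422 -0.2857  0.0885] yaw -0.23631519847005691 pitch -0.039786739447238206
bin-local tcp [ 0.0351 -0.0886] F local [-5.0412  1.5733] M local [-0.1802  0.8755]
```

View pics/f7.png

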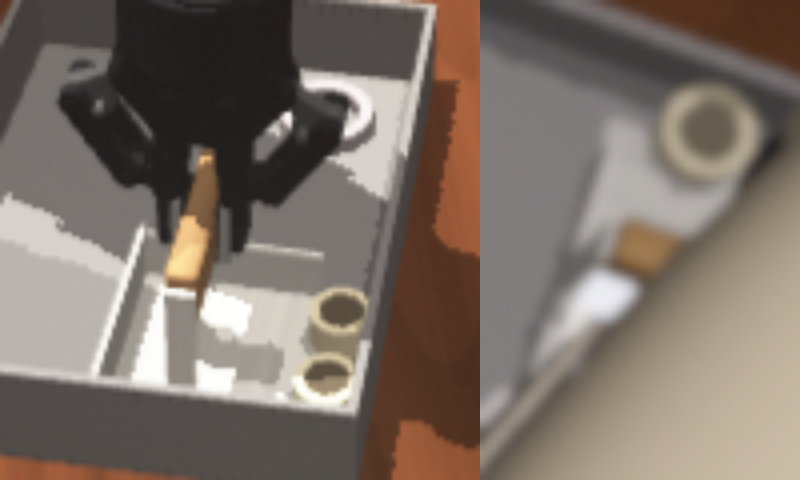

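>>> drive_tool(
  moves=[
    [[0.0008,0.003,0,0,0,0,255],[0.0007,0.006,0,0,0,0,255],[0.0006,0.009,0,0,0,0,255],[0.0005,0.011,0,0,0,0,255],[0.0004,0.013,0,0,0,0,255]],
  ],
)

```text
clock: 11.1
tcp_pos: [0.5552, -0.2892, 0.0884]
orientation: [-0.425, -0.549, -0.45, 0.562]
wrist_force: [-4.2, 1.5, 8.1]
finger_gap: 0.0143
```

```bash
python3 st.py; python3 pic.py 8
```

```text
11.1 gap 0.01432205848802762 F [-4.1813  1.4791  8.0616] M [ 0.0219  0.7749 -0.1256] p [ 0.5552 -0.2892  0.0884] yaw -0.23636519304444897 pitch -0.03928538982557084
bin-local tcp [ 0.0486 -0.0889] F local [-4.4121  0.4517] M local [-0.1614  0.7582]
```

View pics/f8.png

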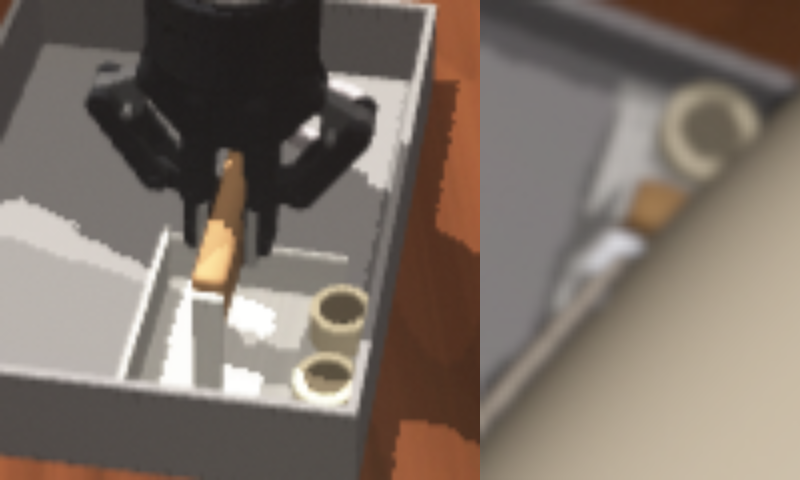

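The caps stay against the wall at about (340,310) and (325,380) in the left crop, and the lip is sliding under them. Pushing on slowly until it meets the wall.

>>> drive_tool(
  moves=[
    [[0.0008,0.001,0,0,0,0,255],[0.0008,0.002,0,0,0,0,255],[0.0008,0.003,0,0,0,0,255],[0.0008,0.004,0,0,0,0,255],[0.0007,0.005,0,0,0,0,255]],
  ],
)

```text
clock: 11.82
tcp_pos: [0.559, -0.2902, 0.0885]
orientation: [-0.424, -0.548, -0.45, 0.563]
wrist_force: [-6.9, 2.2, 11.9]
finger_gap: 0.0146
```

```bash
python3 st.py; python3 pic.py 9
```

```text
11.825 gap 0.014647149736803682 F [-6.9133  2.2023 11.8562] M [ 0.2458  1.5757 -0.122 ] p [ 0.559  -0.2902  0.0885] yaw -0.23682646134830151 pitch -0.0413583412980556
bin-local tcp [ 0.0525 -0.089 ] F local [-7.2376  0.5104] M local [-0.1326  1.5893]
```

View pics/f9.png

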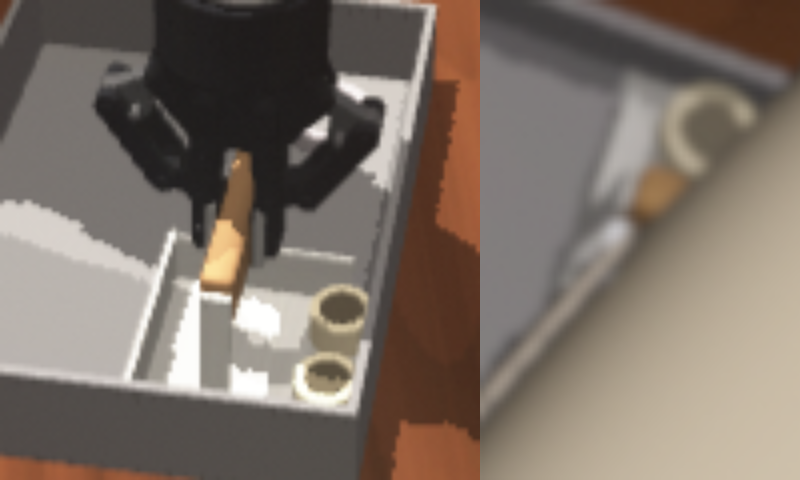

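>>> drive_tool(
  moves=[
    [[0.0006,0.001,0,0,0,0,255],[0.0006,0.002,0,0,0,0,255],[0.0006,0.003,0,0,0,0,255],[0.0006,0.004,0,0,0,0,255],[0.0006,0.004,0,0,0,0,255]],
  ],
)

```text
clock: 12.55
tcp_pos: [0.5598, -0.2903, 0.089]
orientation: [-0.422, -0.547, -0.452, 0.564]
wrist_force: [-11.3, 4.2, 14.7]
finger_gap: 0.0144
```

```bash
python3 st.py
```

```text
12.55 gap 0.014368390625191144 F [-11.314    4.1591  14.7284] M [ 0.6336  2.4242 -0.1839] p [ 0.5598 -0.2903  0.089 ] yaw -0.23756800631353026 pitch -0.04733887736828085
bin-local tcp [ 0.0532 -0.0889] F local [-11.9756   1.3745] M local [0.0442 2.5053]
```

```bash
cat >> h.py <<'E'
def tilt(pitches,back=.001,up=0.):
    s,p,R=now();S=R*Rt(0).inv();y=R.as_matrix()[:,1];yaw=np.arctan2(y[1],y[0])
    off=np.array([-.01,0,.0813])
    heel=p+S.apply(np.array([-.055,0,0])-off)+np.array([-back*np.cos(yaw),-back*np.sin(yaw),up])
    for a in pitches:
        S2=Ro.from_euler('z',yaw)*Ro.from_euler('y',-a)
        print(a,rel(heel+S2.apply(off-[-.055,0,0]),Rt(yaw,a)))
E
python3 -c "
from h import *
np.set_printoptions(precision=4,suppress=True)
tilt([.0,.05,.1,.16,.22,.28,.34,.4])"
```

```text
0.0 [-0.002  -0.0049 -0.0006 -0.0002 -0.0068  0.0474]
0.05 [-0.0039 -0.0091 -0.0006 -0.0003 -0.0068  0.0974]
0.1 [-0.0057 -0.0134 -0.0006 -0.0005 -0.0068  0.1474]
0.16 [-0.0075 -0.0187 -0.0006 -0.0007 -0.0068  0.2074]
0.22 [-0.009  -0.0241 -0.0006 -0.0009 -0.0067  0.2674]
0.28 [-0.0101 -0.0295 -0.0006 -0.0011 -0.0067  0.3274]
0.34 [-0.0109 -0.035  -0.0006 -0.0013 -0.0067  0.3874]
0.4 [-0.0114 -0.0406 -0.0006 -0.0015 -0.0067  0.4474]
```

>>> drive_tool(
  moves=[
    [[-0.002,-0.005,0,0,0,0.047,255],[-0.004,-0.009,0,0,0,0.097,255],[-0.006,-0.013,0,0,0,0.147,255],[-0.0075,-0.019,0,0,0,0.207,255],[-0.009,-0.024,0,0,0,0.267,255]],
  ],
)

```text
clock: 13.18
tcp_pos: [0.5363, -0.2847, 0.0984]
orientation: [0.494, 0.603, 0.375, -0.503]
wrist_force: [-0.3, 0.2, -2.1]
finger_gap: 0.0142
```

```bash
python3 st.py; python3 pic.py 10;python3 -c "
from h import *
np.set_printoptions(precision=4,suppress=True)
tilt([.27,.32,.37,.42,.45],0)"
```

```text
13.175 gap 0.01424256277512363 F [-0.3342  0.2477 -2.1218] M [ 0.045   0.2873 -0.0316] p [ 0.5363 -0.2847  0.0984] yaw -0.23958391486945047 pitch 0.21826932750501787
bin-local tcp [ 0.0291 -0.0889] F local [-0.3831  0.1619] M local [-0.024   0.2898]
0.27 [-0.0023 -0.0044 -0.0007 -0.0002 -0.0079  0.0529]
0.32 [-0.0042 -0.0086 -0.0007 -0.0004 -0.0079  0.1029]
0.37 [-0.0059 -0.0129 -0.0007 -0.0006 -0.0079  0.1529]
0.42 [-0.0074 -0.0173 -0.0007 -0.0008 -0.0079  0.2029]
0.45 [-0.0082 -0.02   -0.0007 -0.0009 -0.0079  0.2329]
```

View pics/f10.png

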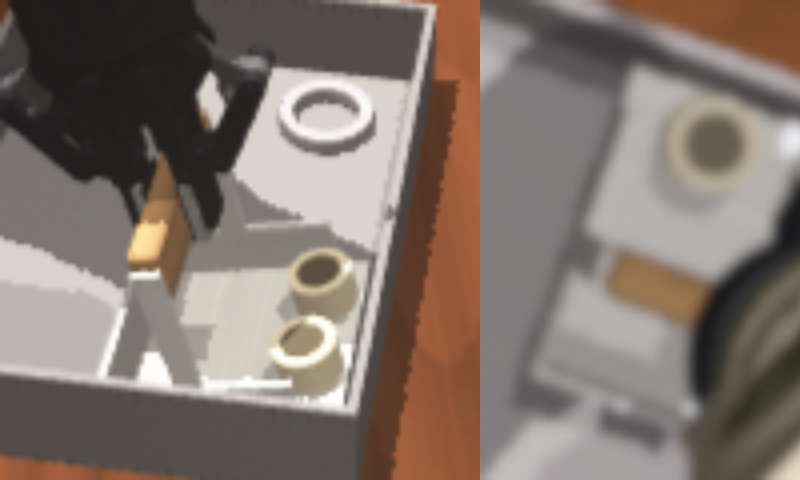

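Both caps are on the tray floor behind the lip. Tilting more so that they slide to the back.

>>> drive_tool(
  moves=[
    [[-0.0023,-0.0044,0,0,0,0.053,255],[-0.0042,-0.0086,0,0,0,0.103,255],[-0.006,-0.013,0,0,0,0.153,255],[-0.0074,-0.0173,0,0,0,0.203,255],[-0.008,-0.02,0,0,0,0.233,255]],
  ],
)

```text
clock: 13.9
tcp_pos: [0.5137, -0.2787, 0.1009]
orientation: [0.547, 0.642, 0.303, -0.443]
wrist_force: [-0.5, -0.2, -1.5]
finger_gap: 0.0144
```

```bash
python3 st.py; python3 pic.py 11;python3 -c "
from h import *
np.set_printoptions(precision=4,suppress=True)
tilt([.45,.5,.55,.55],0)"
```

```text
13.9 gap 0.01438593903382059 F [-0.4929 -0.2117 -1.5005] M [ 0.1304  0.579  -0.0082] p [ 0.5137 -0.2787  0.1009] yaw -0.24310953208525243 pitch 0.4338564706173102
bin-local tcp [ 0.0057 -0.0884] F local [-0.4291 -0.322 ] M local [-0.0098  0.5934]
0.45 [-0.0001 -0.0002 -0.0008 -0.     -0.0097  0.0027]
0.5 [-0.0023 -0.0043 -0.0008 -0.0003 -0.0097  0.0527]
0.55 [-0.0042 -0.0086 -0.0008 -0.0005 -0.0097  0.1027]
0.55 [-0.0042 -0.0086 -0.0008 -0.0005 -0.0097  0.1027]
```

View pics/f11.png

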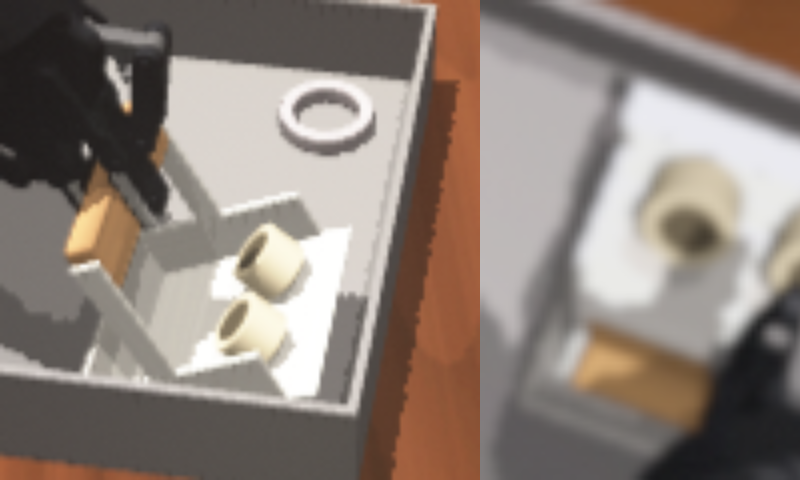

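>>> drive_tool(
  moves=[
    [[0,0,0,0,0,0,255],[0,0,0,0,0,0,255],[0,0,0,0,0,0,255],[0,0,0,0,0,0,255],[0,0,0,0,0,0,255]],
  ],
)

```text
clock: 14.62
tcp_pos: [0.5131, -0.2783, 0.1005]
orientation: [0.547, 0.642, 0.304, -0.443]
wrist_force: [0.5, -0.4, -1.5]
finger_gap: 0.0147
```

```bash
python3 st.py; python3 pic.py 12
```

```text
14.625 gap 0.014687278109666076 F [ 0.5351 -0.3734 -1.4987] M [0.1117 0.5551 0.0127] p [ 0.5131 -0.2783  0.1005] yaw -0.24350984434925085 pitch 0.43247956069763965
bin-local tcp [ 0.0051 -0.0882] F local [ 0.608  -0.2367] M local [-0.0223  0.5657]
```

View pics/f12.png

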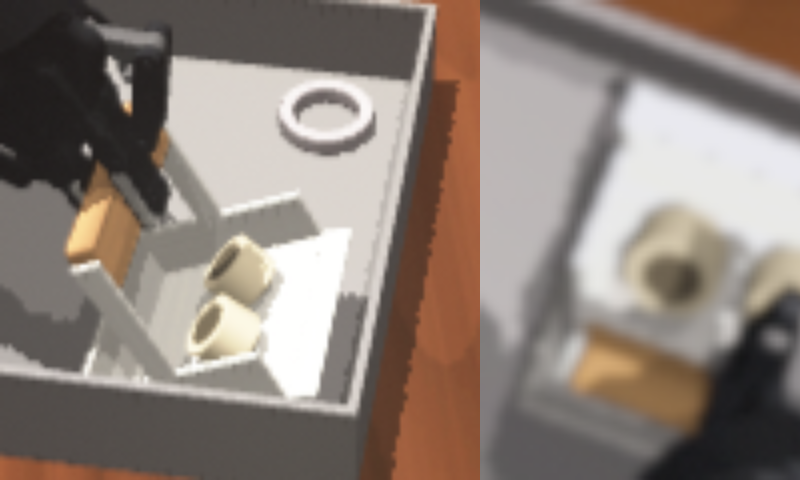

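```bash
python3 -c "
from h import *
np.set_printoptions(precision=4,suppress=True)
s,p,R=now()
print(rel(p+[-.02,0.01,.11],R))"
```

```text
[-0.1086  0.0279 -0.0059  0.      0.      0.    ]
```

>>> drive_tool(
  moves=[
    [[-0.01,0.003,-0.001,0,0,0,255],[-0.03,0.008,-0.002,0,0,0,255],[-0.055,0.014,-0.003,0,0,0,255],[-0.085,0.022,-0.004,0,0,0,255],[-0.108,0.028,-0.006,0,0,0,255]],
  ],
)

```text
clock: 15.35
tcp_pos: [0.4935, -0.2685, 0.2124]
orientation: [0.547, 0.642, 0.303, -0.443]
wrist_force: [0.6, 0.0, -1.2]
finger_gap: 0.0141
```

```bash
python3 st.py; python3 pic.py 13
python3 -c "
from h import *
np.set_printoptions(precision=4,suppress=True)
s_=cv2.imread('pics/side13.png');cv2.imwrite('pics/s13.png',cv2.resize(s_[130:330,150:350],(600,600)))
s,p,R=now()
for pi in (.2,0): print(rel([.4585,.2326,.21],Rt(-.22,pi)),rel([.4585,.2326,.21],R))
print(s['joint_pos'])"
```

```text
15.35 gap 0.01414996787375554 F [ 0.6026  0.0409 -1.1974] M [0.1156 0.5733 0.0049] p [ 0.4935 -0.2685  0.2124] yaw -0.24319661957562183 pitch 0.43421765577296234
bin-local tcp [-0.0163 -0.0833] F local [0.5759 0.1818] M local [-0.0228  0.5844]
[-0.0613 -0.1417 -0.4792 -0.02    0.0009 -0.2534] [-0.0613 -0.1417 -0.4792  0.      0.      0.    ]
[-0.0613 -0.1417 -0.4792 -0.0201 -0.0011 -0.4534] [-0.0613 -0.1417 -0.4792  0.      0.      0.    ]
[-0.7628 -0.0253 -0.5001  0.6991  0.2252  1.0939]
```

View pics/s13.png

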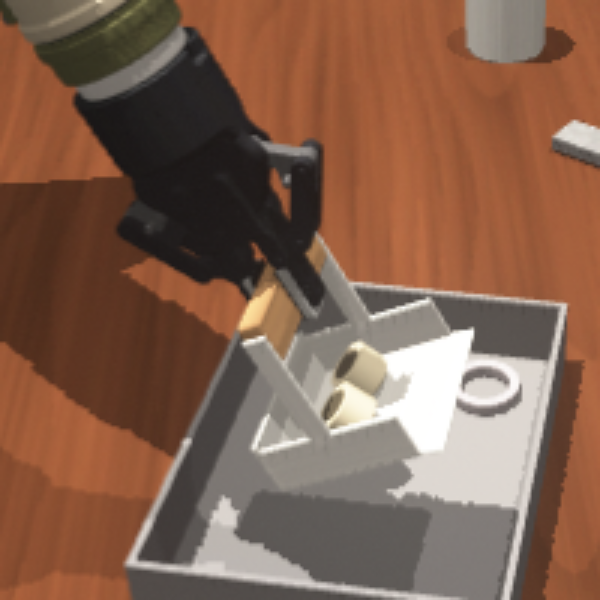

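The scoop with both caps, at about (355,385) in the crop, is clear above the tote. Carrying it left at a moderate speed and keeping it tilted back.

>>> drive_tool(
  moves=[
    [[-0.002,-0.004,-0.012,0,0,0,255],[-0.005,-0.012,-0.04,0,0,0,255],[-0.01,-0.023,-0.077,0,0,0,255],[-0.015,-0.034,-0.115,0,0,0,255],[-0.02,-0.045,-0.154,0,0,0,255]],
  ],
)

```text
clock: 16.08
tcp_pos: [0.4821, -0.1061, 0.2117]
orientation: [0.548, 0.642, 0.302, -0.443]
wrist_force: [-0.4, -0.2, -1.4]
finger_gap: 0.0144
```

```bash
python3 -c "
from h import *
np.set_printoptions(precision=4,suppress=True)
s,p,R=now();print(p,s['finger_gap'])
for pi in (.25,): print(rel([.4585,.2326,.19],Rt(-.22,pi)))
"
```

```text
[ 0.4821 -0.1061  0.2117] 0.014434514039077985
[-0.0236 -0.1032 -0.3233 -0.0203  0.0005 -0.201 ]
```

>>> drive_tool(
  moves=[
    [[-0.003,-0.011,-0.036,-0.002,0,-0.02,255],[-0.006,-0.023,-0.074,-0.004,0,-0.04,255],[-0.009,-0.036,-0.114,-0.006,0,-0.06,255],[-0.012,-0.049,-0.154,-0.008,0,-0.08,255],[-0.014,-0.061,-0.19,-0.01,0,-0.1,255]],
  ],
)

```text
clock: 16.7
tcp_pos: [0.4663, 0.095, 0.1975]
orientation: [0.528, 0.622, 0.337, -0.469]
wrist_force: [0.6, -0.6, -1.1]
finger_gap: 0.0145
```

```bash
python3 -c "
from h import *
np.set_printoptions(precision=4,suppress=True)
s,p,R=now();print(p,s['finger_gap'])
for pi in (.12,): print(rel([.4585,.2326,.15],Rt(-.22,pi)))
"
```

```text
[0.4663 0.095  0.1975] 0.014528456429492421
[ 0.0317 -0.0528 -0.1321 -0.009  -0.0002 -0.2287]
```

>>> drive_tool(
  moves=[
    [[0.006,-0.013,-0.035,-0.002,0,-0.045,255],[0.013,-0.026,-0.07,-0.004,0,-0.09,255],[0.02,-0.038,-0.1,-0.006,0,-0.135,255],[0.027,-0.047,-0.122,-0.008,0,-0.18,255],[0.032,-0.053,-0.132,-0.009,0,-0.229,255]],
  ],
)

```text
clock: 17.32
tcp_pos: [0.4566, 0.2341, 0.1478]
orientation: [0.474, 0.576, 0.41, -0.525]
wrist_force: [0.3, -0.2, -1.7]
finger_gap: 0.0145
```

```bash
python3 st.py; python3 -c "
from h import *
np.set_printoptions(precision=4,suppress=True)
for c in ('top','side'): cv2.imwrite(f'pics/{c}14.png',cams.read_camera(c))
t=cv2.imread('pics/top14.png');s_=cv2.imread('pics/side14.png')
a=cv2.resize(t[240:350,100:220],(400,366));b=cv2.resize(s_[100:210,190:310],(400,366))
cv2.imwrite('pics/m14.png',np.hstack([a,b]))
for z in (.1,.0815): print(rel([.4585,.2326,z],Rt(-.22,0)))
"
```

```text
17.325 gap 0.014524877885300444 F [ 0.3328 -0.2162 -1.6656] M [0.0615 0.0932 0.1313] p [0.4566 0.2341 0.1478] yaw -0.21739934319545332 pitch 0.11558672152566901
bin-local tcp [-0.1706  0.3964] F local [ 0.3744 -0.1317] M local [0.0378 0.105 ]
[ 0.0474 -0.0043  0.0004  0.0017  0.0012 -0.1164]
[ 0.0658 -0.0065  0.0004  0.0017  0.0012 -0.1164]
```

View pics/m14.png

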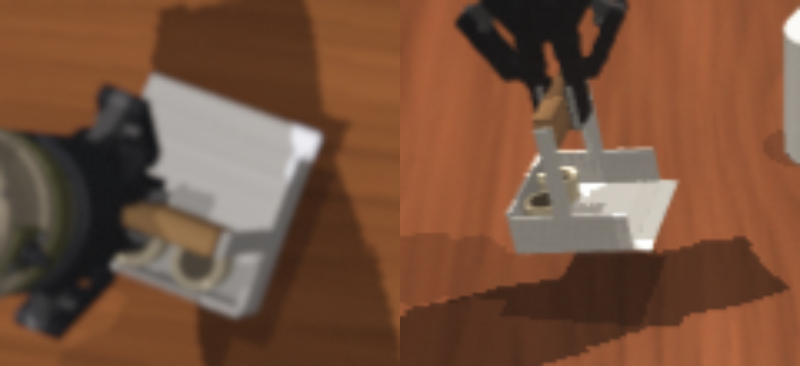

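Both caps are at the back of the tray, at (145,250) and (200,262) in the crop. Levelling and lowering now.

>>> drive_tool(
  moves=[
    [[0.01,-0.001,0,0,0,-0.025,255],[0.022,-0.002,0,0,0,-0.05,255],[0.034,-0.003,0,0,0,-0.08,255],[0.044,-0.004,0,0,0,-0.1,255],[0.05,-0.005,0,0,0,-0.116,255]],
  ],
)

```text
clock: 18.05
tcp_pos: [0.4582, 0.2328, 0.0964]
orientation: [-0.442, -0.551, -0.442, 0.552]
wrist_force: [-0.0, 0.3, -1.9]
finger_gap: 0.0141
```

>>> drive_tool(
  moves=[
    [[0.004,0,0,0,0,0,255],[0.007,0,0,0,0,0,255],[0.009,0,0,0,0,0,255],[0.011,0,0,0,0,0,255],[0.012,0,0,0,0,0,255]],
  ],
)

```text
clock: 18.68
tcp_pos: [0.4581, 0.2328, 0.0845]
orientation: [-0.443, -0.551, -0.442, 0.552]
wrist_force: [0.5, -0.0, -2.7]
finger_gap: 0.0144
```

```bash
python3 st.py
```

```text
18.675 gap 0.014361931189294526 F [ 0.5391 -0.0241 -2.6579] M [-0.0393  0.0591  0.3777] p [0.4581 0.2328 0.0845] yaw -0.21838977319234465 pitch -0.0011352374576934499
bin-local tcp [-0.1689  0.3955] F local [0.5296 0.1037] M local [-0.0521  0.0481]
```

>>> drive_tool(
  moves=[
    [[0.001,0,0,0,0,0,255],[0.002,0,0,0,0,0,255],[0.003,0,0,0,0,0,255],[0.0035,0,0,0,0,0,255],[0.0035,0,0,0,0,0,255]],
  ],
)

```text
clock: 19.3
tcp_pos: [0.4585, 0.2329, 0.0814]
orientation: [-0.443, -0.551, -0.442, 0.552]
wrist_force: [0.3, 0.3, 1.7]
finger_gap: 0.0142
```

```bash
python3 st.py
```

```text
19.3 gap 0.014153911600952376 F [0.3247 0.3135 1.6835] M [-0.0199  0.0935 -0.1103] p [0.4585 0.2329 0.0814] yaw -0.21860824797561754 pitch -0.0003120944159975547
bin-local tcp [-0.1685  0.3957] F local [0.2417 0.3812] M local [-0.0414  0.0862]
```

>>> drive_tool(
  moves=[
    [[0,0,0,0,0,0,200],[0,0,0,0,0,0,150],[0,0,0,0,0,0,80],[0,0,0,0,0,0,0],[0,0,0,0,0,0,0]],
  ],
)

```text
clock: 19.92
tcp_pos: [0.4585, 0.2329, 0.0814]
orientation: [-0.443, -0.551, -0.442, 0.552]
wrist_force: [-0.2, 0.4, -0.3]
finger_gap: 0.0851
```

```bash
python3 st.py
```

```text
19.925 gap 0.08509481956401581 F [-0.2454  0.4474 -0.3364] M [ 0.0055 -0.0232 -0.0335] p [0.4585 0.2329 0.0814] yaw -0.21857239289314043 pitch -0.00027703932972961143
bin-local tcp [-0.1685  0.3958] F local [-0.344   0.3769] M local [ 0.0109 -0.0212]
```

>>> drive_tool(
  moves=[
    [[-0.015,0,0,0,0,0,0],[-0.035,0,0,0,0,0,0],[-0.065,0,0,0,0,0,0],[-0.1,0,0,0,0,0,0],[-0.13,0,0,0,0,0,0]],
  ],
)

```text
clock: 20.55
tcp_pos: [0.4589, 0.2332, 0.214]
orientation: [0.443, 0.552, 0.442, -0.551]
wrist_force: [0.2, 1.3, -0.1]
finger_gap: 0.0853
```

>>> drive_tool(
  moves=[
    [[0,-0.03,0,0,0,0,0],[0,-0.07,0,0,0,0,0],[0,-0.1,0,0,0,0,0],[0,-0.11,0,0,0,0,0],[0,-0.11,0,0,0,0,0]],
  ],
)

```text
clock: 21.18
tcp_pos: [0.3517, 0.2573, 0.2147]
orientation: [0.443, 0.552, 0.442, -0.551]
wrist_force: [-0.1, 0.2, -1.0]
finger_gap: 0.0853
```

```bash
python3 st.py; python3 -c "
from h import *
for c in ('top','side'): cv2.imwrite(f'pics/{c}15.png',cams.read_camera(c))
t=cv2.imread('pics/top15.png');s_=cv2.imread('pics/side15.png')
a=cv2.resize(t[255:345,115:205],(400,400));b=cv2.resize(s_[125:215,205:295],(400,400))
cv2.imwrite('pics/m15.png',np.hstack([a,b]))
"
```

```text
21.175 gap 0.08525728185406377 F [-0.123   0.197  -0.9801] M [-0.0046  0.0192  0.09  ] p [0.3517 0.2573 0.2147] yaw -0.21765997789943037 pitch 0.002775534758739595
bin-local tcp [-0.2781  0.3942] F local [-0.166   0.1625] M local [-0.009   0.0176]
```

View pics/m15.png

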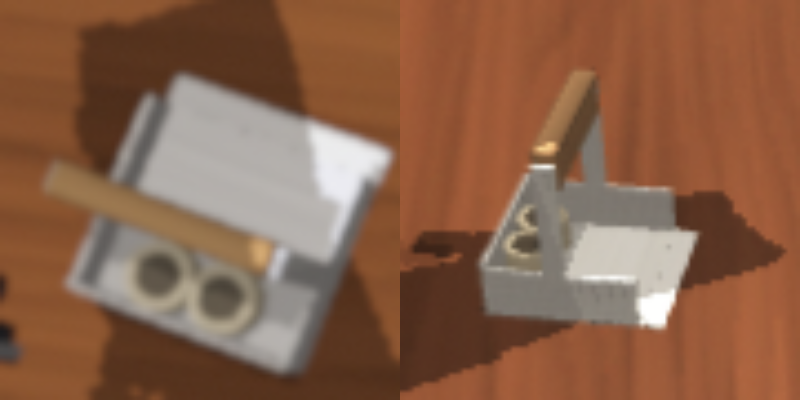

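View pics/side15.png

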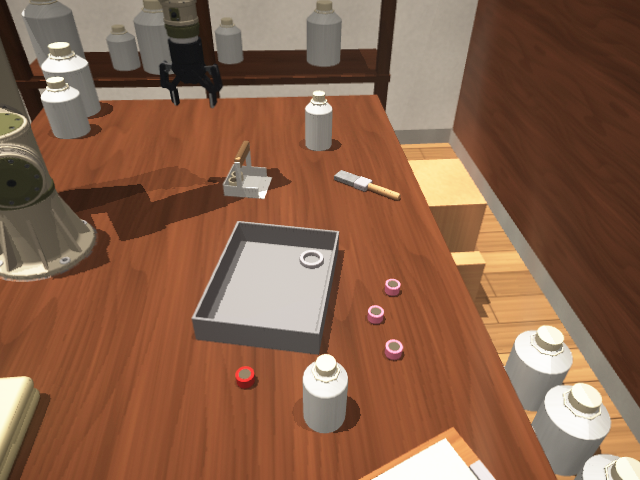

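The scoop stands level on the bench at about (247,180) in the side view, with both cream caps upright at its back. Only the ring is left in the tote, nothing else has been disturbed, and the gripper is clear.

```bash
python3 -c "
from h import *
print(env.hand_in())"
```

```text
the job is handed in; nothing more can be done
None
```

The job is done and handed in at about 21 s. Both cream caps are in the scoop, which stands level and released on the bench left of the tote.

- **What I did:** I gripped the scoop by its bar and lowered it into the tote. I pushed its lip along the floor under both caps until it met the far wall, with about 12 N against the wall. I then tilted it back so the caps slid inside, carried it out, set it down at its original spot, opened the gripper and backed the arm away.
- **Last checks:** The final top and side pictures show both caps upright at the back of the tray. The ring is still in the tote, the pink and red caps have not moved, and the gripper is clear. The fingers stayed above the caps throughout, and no wrist-force reading exceeded about 20 N.
- **One disagreement:** After the first lift, the image fit suggested the scoop had slipped about 9 mm down in the grip and rolled about 2°. The contact height on the tote floor showed almost no slip, so I went by that and raised the squeeze to 120 N as a precaution. When the scoop first pressed on the tote floor the load was off-centre, so I corrected a small tilt before pushing.

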